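Tip a face-down test cassette over onto the warming plate

ROBOT

A 6-joint arm with a two-finger parallel gripper is mounted at the origin on the work surface. World frame = base frame: x ahead of the robot, y to its left, z up, the work surface at z = 0. Lengths are in m, angles in degrees, forces in N, time in s.
With the tool pointing down it reaches from about 0.4 to 0.825 m from the base axis. Payload 7 kg.
Tool frame: the origin (TCP) lies midway between the tips of the shut fingers; the grasp point (between the pads) lies 19 mm behind it; x points along the fingers, z is the direction in which the jaws open and shut, and the axes are right-handed (so a half turn about x gives the same grasp; the last joint's range is limited). The gripper opens to 88 mm and grips with 3 to 60 N. Pads are 19 mm wide; open, the fingers measure 130 mm over their backs; the gripper's body (78 mm by 193 mm) begins 47 mm behind the grasp point.
Start: joints at [82.168, 20.546, 0.682, 0, -70.136, -16.507], TCP at [0.278, 0.615, 0.227] pointing down, gripper open.
Joint ranges: [-176.03, 176.03], [-82.01, 121.73], [-58.28, 71.71], [-173.87, 95.51], [-174.79, -0.11], [-173.66, 173.66]. Speed limits (degrees/s): [136.94, 136.94, 172.46, 180, 180, 180].

INTERFACE

Orientations are given as [roll, pitch, yaw] about the fixed x, y, z axes, in that order (R = Rz(yaw) Ry(pitch) Rx(roll)).
In Python, from plant import ctrl gives the robot as it stands.
- The arm moves only by the tool servo_tool, never from a script. Its argument "motion" is a list of rows, each an object with "offset": the shift along the tool's x, y, z in m, a list of three; "roll": the turn about the tool's x in degrees; "claw": the opening, from -1 (shut) to 1 (fully open), so that 0 is half open. In form: [{"offset": [x, y, z], "roll": roll, "claw": claw}, ...]. A call has 1 to 12 rows; each row shifts and turns the commanded pose from where the row before left it, along the tool's axes as they then stand; what a row does not reach is not made up. A row lasts 1/8 s, in which the tool goes at most 62.5 mm and 10.7 degrees, less where a joint would pass 70% of its speed; a pose out of reach is approached as far as the arm can. A call is refused whole if a number of a shift passes 0.0625 or a number of a turn 10.7, either way. A call with a gripper value outside its range is refused whole. The fingers move at their own pace and stop on an object; the grip force is fixed at half the most. Time passes only in rows, so rows that do not move let the fingers close. It gives the time, the measured TCP pose, the force and the opening at its end, in the units of the state.
- ctrl.get_obs(): the state, without advancing time (a new reading comes with each control period).
- ctrl.snapshot(name): name is "side" or "top" or "wrist"; returns a dict with "frame" (480x640x3 uint8, blue, green, red), "z_map" (480x640 float32, m along the optical axis (not along the pixel's ray), 0 where there is no reading), "mtx" (3x3 intrinsics, pixels), "k1" (the pictures are not rectified: a ray, as slopes to the right and down, at radius r is drawn at 1 + k1 r^2 times it, then the intrinsics apply), "extrinsics" (4x4, takes a point from camera to world coordinates). Camera axes: x right, y up, looking along -z (the intrinsics and any distortion apply to the point x, -y, -z); pixel columns grow to the right and rows downward; lengths in m; the calibration is good to about 2 mm. A picture is of the moment at which its call begins.
- ctrl.close_job(): hands the job in, once; it reports no verdict.
The state is a dict: "clock": time; "joint_pos": joint angles; "qvel": joint speeds; "tau": joint torques, N m; "tool_pos": TCP position; "orientation": TCP orientation; "force": force on the tool from outside, world axes, zero at the start; "moment": the same for the moment, N m; "opening": finger opening in m.
Only numpy, scipy, OpenCV 4.12 (cv2) and the standard library are available. Lean on these libraries where they do the work, as an engineer would, in place of code of your own. Each camera call takes 0.05 s, during which the arm holds its last target.

TASK

The flat test cassette lying face down on the steel counter, in front of the low warming plate, belongs face up on the plate. Without picking it up, push it end-on with the fingertips against the plate's front edge until it tips up on its far end and flips over onto the plate, then push it on until it lies flat and wholly on the plate. Leave the two cassettes already on the plate, the dropper bottle and the timer where they are.

Things in the scene. Friction and masses are not known exactly. Their poses are not given: they have to be found in the camera images.
- cassette: the test cassette to turn over: a flat white plastic box 80 mm long (x), 56 mm wide (y), 7 mm thick (z), about 25 g. Origin: centre of its face, the side with three strip windows and three sample wells, which starts down on the counter; x runs along its length, at the start towards the plate; z points from the face to the plain ribbed back: up at the start, down once it is turned over
- cassette_center (a point): the middle of that cassette, half-way through its thickness (axes as cassette)
- cassette_near_end (a point): middle of the cassette's end face that starts nearest the robot (40 mm from the centre along its -x), half-way through its thickness
- cassette_far_end (a point): middle of the cassette's other end face, which starts facing the plate (40 mm from the centre along its +x), half-way through its thickness. The cassette tips up about this end; once flipped over it is the end nearest the plate's front edge
- cassette_left_side (a point): middle of the cassette's long side at +28 mm along its y, half-way through its thickness
- cassette_right_side (a point): middle of the cassette's long side at -28 mm along its y, half-way through its thickness
- cassette_far_corner_l (a point): corner of the end that starts facing the plate, at +40 mm along x and +28 mm along y of the cassette, half-way through its thickness
- cassette_far_corner_r (a point): corner of the same end, at +40 mm along x and -28 mm along y of the cassette, half-way through its thickness
- plate: the warming plate, fixed to the counter: a flat slab 12 mm high with a dark top, 300 mm along its front edge (y) and 200 mm deep (x), with upright front face; a white controller 42 mm high adjoins its +y end. Origin: middle of the front edge, at counter height; x points over the plate, away from the robot, and z up. The top surface is at z = 12 mm
- done_a: a cassette of the same size lying face up on the plate in its left lane (about 95 mm from the middle along the plate's +y); origin: centre of its underside. Leave it alone
- done_b: a second such cassette, face up in the right lane (about 95 mm along the plate's -y); the middle lane, 100 mm wide between two marked lines, is free. Leave it alone
- dropper_center (a point): middle (35 mm up) of a white dropper bottle, 33 mm across and 71 mm tall, standing on the counter to one side of the plate's front. Leave it alone
- timer_center (a point): middle (30 mm up) of a white bench timer, 26 x 66 mm and 60 mm tall, standing on the counter to the other side. Leave it alone
There are look-alikes about, which are no part of the job. Leave any black, brown or pink look-alike of the cassette alone.

How it is judged (in metres and radians):
On the way:
1. the cassette stands tipped up on its far end at the foot of the plate's front edge (angle between cassette's own z axis and vertical between 0.6 and 1.75 rad and height (world z) of cassette_far_end below 0.022 m and x of cassette_far_end in the frame of plate between -0.025 and 0.01 m), for 0.1 s.
At the end, for the whole second after the job is handed in: the cassette lies at rest face up and flat (within 0.08 rad) on the plate's top, both corners of its front end behind the plate's front edge, so that no part of it overhangs (angle between cassette's own z axis and vertical above 3.06 rad and height (world z) of cassette_center between 0.0125 and 0.0185 m and x of each of cassette_far_corner_l, cassette_far_corner_r in the frame of plate above 0 m and y of cassette_center in the frame of plate between -0.115 and 0.115 m and linear speed of cassette below 0.01 m/s and angular speed of cassette below 0.1 rad/s); the robot touches nothing.
It fails at once if the cassette is lifted or carried: clear of the counter by more than about 10 mm all round while still in front of the plate, or clear of the plate by as much (height (world z) of each of cassette_near_end, cassette_far_end, cassette_left_side, cassette_right_side above 0.028 m or (height (world z) of each of cassette_near_end, cassette_far_end, cassette_left_side, cassette_right_side above 0.016 m and x of cassette_center in the frame of plate below -0.02 m)).
It fails at once if a cassette already on the plate is shifted by more than 10 mm (distance of any of done_a, done_b from where it was at the start of the episode above 0.01 m).
It fails at once if the dropper bottle or the timer is shifted or tipped (its middle moved by more than 10 mm) (distance of any of dropper_center, timer_center from where it was at the start of the episode above 0.01 m).
It also fails if it takes over 61 s, if anything falls off the work surface, if the arm or the gripper's body presses on something with over 40 N, if the wrist force passes 120 N, or if a joint passes its speed limit or range.

## Working session

There is one attempt and no reset: what is moved stays moved. The work goes in short steps, Python scripts to look and compute and a tool call to move; the robot and the scene stay as the last step left them, time stands still between calls to the robot, and variables do not carry over. Pictures are saved under pics/ and viewed, and the job is handed in when it is done.

Besides the shell and the picture viewer there is one more tool, called after ">>>" in YAML: its name, and indented under it one key for each argument. servo_tool: Moves the arm, as the interface text tells. Its arguments: {"type":"object","properties":{"motion":{"type":"array"}},"required":["motion"]}

```bash
ls; mkdir -p pics; cat > h.py <<'E'
import numpy as np, cv2
from plant import ctrl
def snap(n,fn):
    s=ctrl.snapshot(n); cv2.imwrite('pics/'+fn+'.png',s['frame']); np.savez('pics/'+fn+'.npz',**{k:np.asarray(v) for k,v in s.items()}); return s
def rays(s,uv):
    uv=np.asarray(uv,float).reshape(-1,1,2)
    d=np.array([float(s['k1']),0,0,0])
    return cv2.undistortPoints(uv,np.asarray(s['mtx']),d,criteria=(3,50,1e-10)).reshape(-1,2) if False else cv2.undistortPointsIter(uv,np.asarray(s['mtx']),d,None,None,(3,50,1e-10)).reshape(-1,2)
def at_z(s,uv,z):
    r=rays(s,uv); T=np.asarray(s['extrinsics']); D=np.c_[r[:,0],-r[:,1],-np.ones(len(r))]@T[:3,:3].T
    return T[:3,3]+D*((z-T[2,3])/D[:,2])[:,None]
def by_depth(s,uv):
    r=rays(s,uv); T=np.asarray(s['extrinsics']); u=np.asarray(uv).reshape(-1,2).astype(int)
    z=np.asarray(s['z_map'])[u[:,1],u[:,0]]
    return (np.c_[r[:,0],-r[:,1],-np.ones(len(r))]*z[:,None])@T[:3,:3].T+T[:3,3]
def load(fn): return dict(np.load('pics/'+fn+'.npz'))
E
python3 - <<'E'
from h import *
for n in('top','side','wrist'):
    s=snap(n,n+'0'); print(n,s['extrinsics'][:3,3],s['k1'])
print(ctrl.get_obs())
E
```

```text
pics
top [0.4036488  0.02954413 0.95897362] -0.1313491214836448
side [ 0.31863065 -0.49463491  0.67244833] -0.1468638222521022
wrist [0.33725432 0.58630568 0.38504387] -0.02638528662018843
{'clock': 0.15, 'joint_pos': array([ 8.21662025e+01,  2.05842650e+01,  6.46415557e-01, -1.50929591e-02,
       -7.01352171e+01, -1.65057225e+01]), 'qvel': array([-0.01059904, -0.08960385,  0.11933175,  0.14433025,  0.08500246,
        0.05366209]), 'tau': array([-1.00508623e-03, -5.83272564e+01,  2.93290937e+01,  7.00107113e+00,
        8.80707172e-03, -1.05452950e-04]), 'tool_pos': array([0.27807978, 0.61466118, 0.22581546]), 'orientation': array([   5.51666748,   89.925568  , -108.82799011]), 'force': array([0.28384564, 0.61013057, 0.44101045]), 'moment': array([-0.05069712, -0.02640159,  0.01107745]), 'opening': 0.08782715770087995}
```

View pics/top0.png

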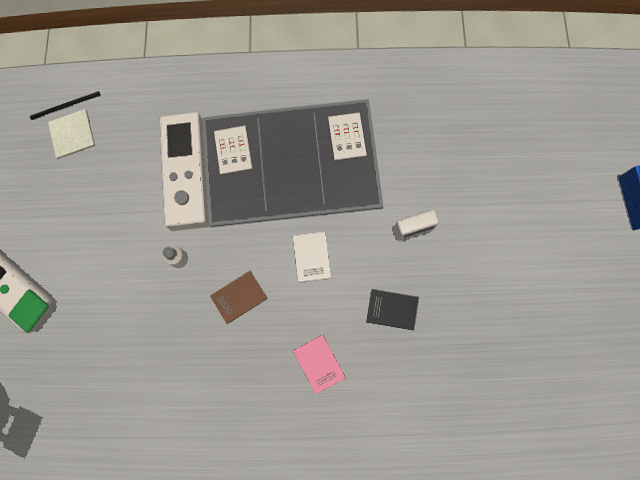

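View pics/side0.png

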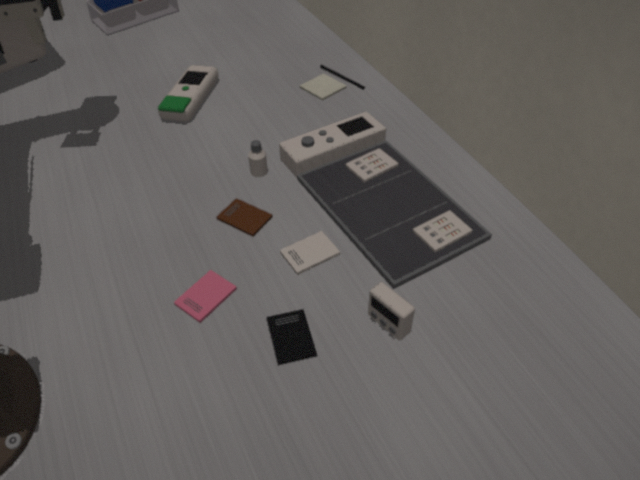

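The top view shows the white cassette at about (311,257). The plate's front edge runs from about (208,225) to (382,208), with the bottle at (174,256) and the timer at (416,225). The brown, black and pink look-alikes lie nearer the robot.

```bash
python3 - <<'E'
from h import *
s=load('top0'); f=s['frame']
hsv=cv2.cvtColor(f,cv2.COLOR_BGR2HSV)
c=f[215:300,275:350]; cv2.imwrite('pics/crop0.png',cv2.resize(c,None,fx=7,fy=7,interpolation=cv2.INTER_CUBIC))
g=f[225:300,280:345].min(2)
m=np.zeros(f.shape[:2],np.uint8); m[225:300,280:345]=(g>185)
n,l,st,ce=cv2.connectedComponentsWithStats(m); k=1+st[1:,4].argmax(); 
cn,_=cv2.findContours((l==k).astype(np.uint8),0,2); r=cv2.minAreaRect(cn[0]); print(r)
b=cv2.boxPoints(r); P=at_z(s,b,0.007); print(b,P); 
for i in range(4): print(np.linalg.norm(P[i]-P[(i+1)%4]))
print('ctr',P.mean(0))
# plate
e=[[208,225],[382,208],[369,101],[207,119]]
Q=at_z(s,e,0.012);print('plate',Q); 
for i in range(4): print(np.linalg.norm(Q[i]-Q[(i+1)%4]))
print(by_depth(s,[[311,257],[290,165],[174,252],[416,220],[239,297],[392,310],[234,148],[348,136],[320,364]]))
E
```

```text
((311.1196594238281, 255.9333953857422), (46.033477783203125, 32.60493087768555), 82.69424438476562)
[[292.02264 235.17662]
 [324.36285 231.03043]
 [330.21667 276.6902 ]
 [297.87646 280.83636]] [[0.59734716 0.093037   0.007     ]
 [0.60312219 0.03785528 0.007     ]
 [0.52470242 0.02983315 0.007     ]
 [0.51900714 0.08420317 0.007     ]]
0.05548308860771942
0.07882902989186694
0.054667496528309246
0.07883651458760714
ctr [0.56104473 0.06123215 0.007     ]
plate [[ 0.61787439  0.23670932  0.012     ]
 [ 0.63967797 -0.06139605  0.012     ]
 [ 0.83696286 -0.04725194  0.012     ]
 [ 0.81220484  0.2427448   0.012     ]]
0.29890167260795036
0.19779127004468716
0.29105166460340964
0.1944241529153367
[[ 0.55949552  0.06154432  0.0036147 ]
 [ 0.72109784  0.09485345  0.01123987]
 [ 0.56359726  0.28108367  0.06122514]
 [ 0.60645207 -0.11089665  0.05992326]
 [ 0.49376445  0.18314889  0.009079  ]
 [ 0.46636001 -0.0713455   0.00731393]
 [ 0.75445511  0.1927576   0.01459696]
 [ 0.76934091 -0.00739211  0.01734636]
 [ 0.38080703  0.05008787  0.00620582]]
```

```bash
python3 - <<'E'
from h import *
s=load('top0'); f=s['frame']
cv2.imwrite('pics/crop1.png',cv2.resize(f[90:300,150:450],None,fx=2.66,fy=2.66,interpolation=cv2.INTER_CUBIC))
E
```

```text
(no output)
```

View pics/crop1.png

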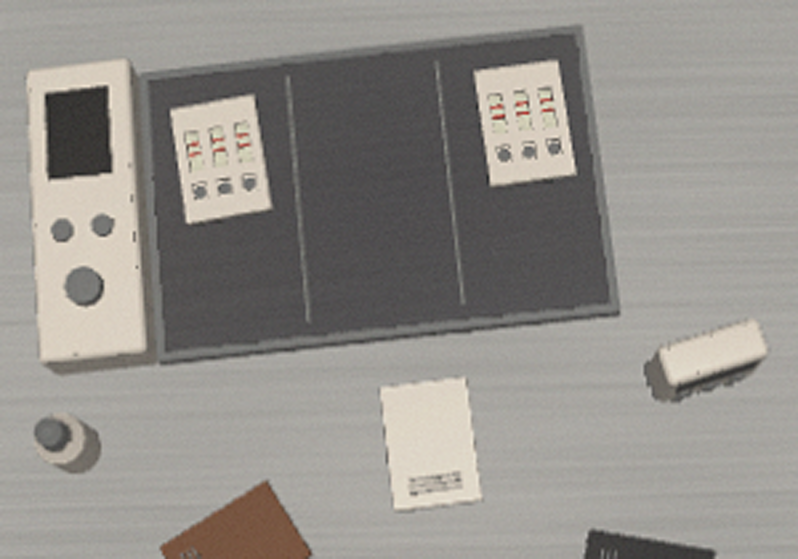

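View pics/crop0.png

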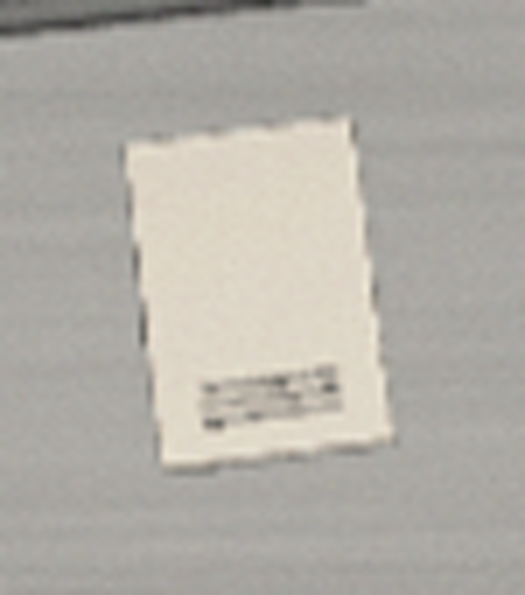

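```bash
cat >> h.py <<'E'
from scipy.spatial.transform import Rotation as Ro
def tool(o=None):
    o=o or ctrl.get_obs(); return Ro.from_euler('xyz',o['orientation'],degrees=True).as_matrix(),o['tool_pos']
PO=np.array([0.629,0.0877,0]); PA=np.deg2rad(4.2)
PR=np.array([[np.cos(PA),-np.sin(PA),0],[np.sin(PA),np.cos(PA),0],[0,0,1]])
def toplate(p): return (np.asarray(p)-PO)@PR
def plan(world,):
    R,p=tool(); print('tool offset total',R.T@(np.asarray(world)-p))
E
python3 - <<'E'
from h import *
R,p=tool(); print(R.round(3)); 
print('z yaw',np.degrees(np.arctan2(R[1,2],R[0,2])))
# roll about tool x by a: want z along ±plate y
for sgn in(1,-1):
    d=sgn*PR[:,1]; y=R.T@d; print('roll',np.degrees(np.arctan2(-y[1],y[2])))
c=toplate([0.561,0.0612,0.007]);print(c)
t=PO+PR@np.array([c[0]-0.04-0.022,c[1],0.12]); print(t)
plan(t)
E
```

```text
[[-0.     0.911 -0.412]
 [-0.001 -0.412 -0.911]
 [-1.     0.     0.001]]
z yaw -114.34466221564716
roll 151.4553250053958
roll -28.544674994604197
[-0.0697582  -0.02144864  0.007     ]
[0.4991665  0.05665923 0.12      ]
tool offset total [0.10640878 0.43143707 0.41711108]
```

View pics/wrist0.png

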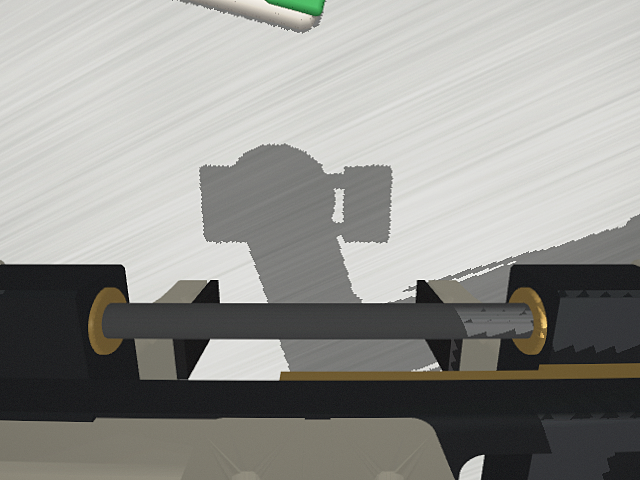

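>>> servo_tool:
  motion:
    - {"offset":[0,0.036,0.035],"roll":0,"claw":-0.3}
    - {"offset":[0,0.036,0.035],"roll":0,"claw":-0.3}
    - {"offset":[0,0.036,0.035],"roll":0,"claw":-0.3}
    - {"offset":[0,0.036,0.035],"roll":0,"claw":-0.3}
    - {"offset":[0,0.036,0.035],"roll":0,"claw":-0.3}
    - {"offset":[0,0.036,0.035],"roll":0,"claw":-0.3}
    - {"offset":[0,0.036,0.035],"roll":0,"claw":-0.3}
    - {"offset":[0,0.036,0.035],"roll":0,"claw":-0.3}
    - {"offset":[0,0.036,0.035],"roll":0,"claw":-0.3}
    - {"offset":[0,0.036,0.035],"roll":0,"claw":-0.3}
    - {"offset":[0,0.036,0.035],"roll":0,"claw":-0.3}
    - {"offset":[0,0.036,0.032],"roll":0,"claw":-0.3}

```text
clock: 1.65
tool_pos: [0.5002, 0.0553, 0.2267]
orientation: [151.3, 90.0, 36.9]
force: [1.5, 0.8, 0.5]
opening: 0.0304
```

>>> servo_tool:
  motion:
    - {"offset":[0.02,0,0],"roll":-9.5,"claw":-0.3}
    - {"offset":[0.03,0,0],"roll":-9.5,"claw":-0.3}
    - {"offset":[0.03,0,0],"roll":-9.5,"claw":-0.3}
    - {"offset":[0.02,0,0],"roll":0,"claw":-0.3}
    - {"offset":[0,0,0],"roll":0,"claw":-0.3}

```text
clock: 2.28
tool_pos: [0.4988, 0.0564, 0.1252]
orientation: [-69.2, 89.8, -155.1]
force: [-0.3, -0.9, -0.3]
opening: 0.0306
```

```bash
python3 - <<'E'
from h import *
s=snap('wrist','w1'); snap('top','t1')
o=ctrl.get_obs(); print(o['tool_pos'],o['orientation'],o['force'],o['opening'],toplate(o['tool_pos']))
R,p=tool(o); print(np.degrees(np.arctan2(R[1,1],R[0,1])))
plan([0.4992,0.0567,0.004])
E
```

```text
[0.50028771 0.05706676 0.12711869] [ 64.53778379  89.97902129 -21.30242744] [-0.17963771 -0.33079849  0.02313704] 0.030738177941984718 [-0.13061015 -0.02112431  0.12711869]
4.159790256493273
tool offset total [ 0.12311836 -0.00115215  0.00026752]
```

View pics/w1.png

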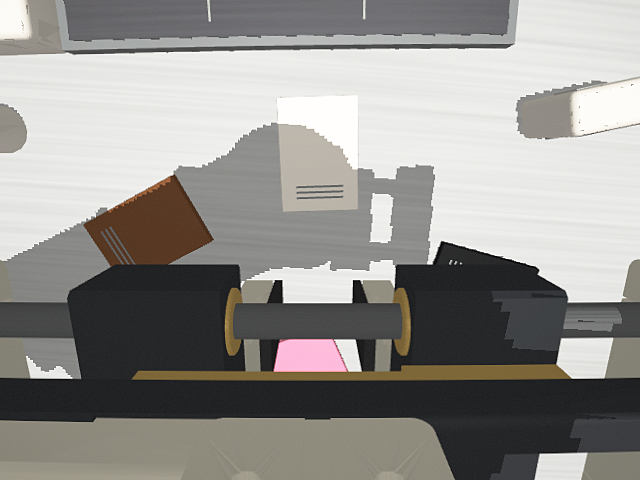

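The wrist view shows the cassette at (318,153), centred ahead of the fingers. The plate's front edge is at row ~45, and the bottle and timer are well off to the sides. I'll go down behind the near end.

>>> servo_tool:
  motion:
    - {"offset":[0.03,0,0],"roll":0,"claw":-0.3}
    - {"offset":[0.03,0,0],"roll":0,"claw":-0.3}
    - {"offset":[0.03,0,0],"roll":0,"claw":-0.3}
    - {"offset":[0.02,0,0],"roll":0,"claw":-0.3}
    - {"offset":[0.012,0,0],"roll":0,"claw":-0.3}
    - {"offset":[0,0,0],"roll":0,"claw":-0.3}
    - {"offset":[0,0,0],"roll":0,"claw":-0.3}

```text
clock: 3.25
tool_pos: [0.5007, 0.0573, 0.0055]
orientation: [108.5, 89.9, 22.7]
force: [0.2, 0.8, 0.6]
opening: 0.0307
```

```bash
python3 - <<'E'
from h import *
s=snap('wrist','w2'); snap('side','s2')
o=ctrl.get_obs(); print(o['tool_pos'],o['force'],o['opening'],toplate(o['tool_pos']))
f=load('s2')['frame']; cv2.imwrite('pics/s2c.png',cv2.resize(f[150:350,200:440],None,fx=3,fy=3))
E
```

```text
[0.50059525 0.05732363 0.00550298] [ 0.76914585 -0.13473786  0.73602528] 0.030884332328276753 [-0.13028463 -0.02089066  0.00550298]
```

View pics/w2.png

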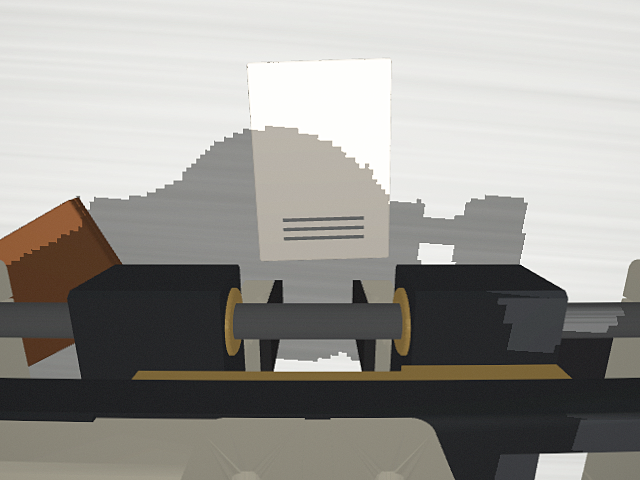

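View pics/s2c.png

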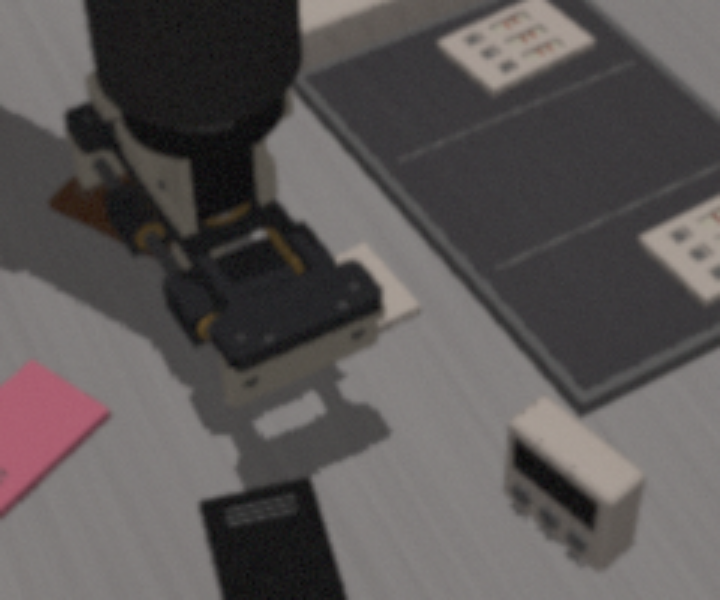

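>>> servo_tool:
  motion:
    - {"offset":[0.002,0,0],"roll":0,"claw":-0.3}
    - {"offset":[0,0.006,0],"roll":0,"claw":-0.3}
    - {"offset":[0,0.004,0],"roll":0,"claw":-0.3}
    - {"offset":[0,0.004,0],"roll":0,"claw":-0.3}
    - {"offset":[0,0.004,0],"roll":0,"claw":-0.3}
    - {"offset":[0,0.004,0],"roll":0,"claw":-0.3}
    - {"offset":[0,0.004,0],"roll":0,"claw":-0.3}
    - {"offset":[0,0.004,0],"roll":0,"claw":-0.3}
    - {"offset":[0,0.004,0],"roll":0,"claw":-0.3}
    - {"offset":[0,0,0],"roll":0,"claw":-0.3}

```text
clock: 4.6
tool_pos: [0.5343, 0.0595, 0.0025]
orientation: [98.2, 90.0, 12.3]
force: [-0.1, 0.2, 0.3]
opening: 0.031
```

```bash
python3 - <<'E'
from h import *
s=snap('wrist','w3')
o=ctrl.get_obs(); print(o['tool_pos'],o['force'],o['opening'],toplate(o['tool_pos']))
E
```

```text
[0.53398457 0.05946322 0.00248721] [ 0.00153045 -0.17884695  0.26262731] 0.03057751693186755 [-0.09682828 -0.02120219  0.00248721]
```

View pics/w3.png

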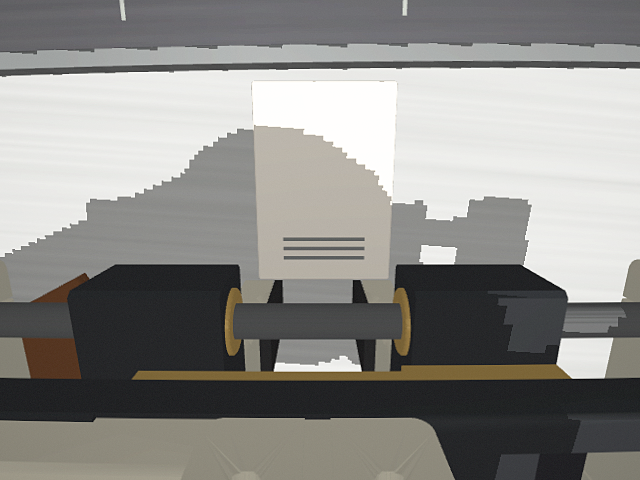

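The cassette is now square on the fingers. Its far end is at row 81 and the plate's front foot at row ~72, so about 5 mm remain. I'll close the gap gently.

>>> servo_tool:
  motion:
    - {"offset":[0,0.002,0],"roll":0,"claw":-0.3}
    - {"offset":[0,0.002,0],"roll":0,"claw":-0.3}
    - {"offset":[0,0.001,0],"roll":0,"claw":-0.3}
    - {"offset":[0,0,0],"roll":0,"claw":-0.3}

```text
clock: 5.15
tool_pos: [0.5389, 0.0598, 0.0025]
orientation: [-30.8, 90.0, -116.6]
force: [-0.8, 0.1, -1.1]
opening: 0.0305
```

>>> servo_tool:
  motion:
    - {"offset":[0,0.001,0],"roll":0,"claw":-0.3}
    - {"offset":[0,0,0],"roll":0,"claw":-0.3}

```text
clock: 5.4
tool_pos: [0.5398, 0.0599, 0.0025]
orientation: [-69.5, 90.0, -155.4]
force: [-0.4, 0.3, -0.5]
opening: 0.0306
```

>>> servo_tool:
  motion:
    - {"offset":[0,0.001,0],"roll":0,"claw":-0.3}
    - {"offset":[0,0,0],"roll":0,"claw":-0.3}

```text
clock: 5.65
tool_pos: [0.5402, 0.0597, 0.0024]
orientation: [-75.1, 89.9, -161.0]
force: [-3.0, -0.1, 2.4]
opening: 0.0309
```

>>> servo_tool:
  motion:
    - {"offset":[0,0.001,0],"roll":0,"claw":-0.3}
    - {"offset":[0,0,0],"roll":0,"claw":-0.3}

```text
clock: 5.9
tool_pos: [0.5404, 0.0596, 0.0023]
orientation: [-75.8, 89.8, -161.7]
force: [-6.4, -0.4, 4.1]
opening: 0.0308
```

>>> servo_tool:
  motion:
    - {"offset":[-0.002,0.0003,0],"roll":0,"claw":-0.3}
    - {"offset":[-0.003,0,0],"roll":0,"claw":-0.3}
    - {"offset":[-0.003,0.0003,0],"roll":0,"claw":-0.3}
    - {"offset":[0,0,0],"roll":0,"claw":-0.3}

```text
clock: 6.4
tool_pos: [0.5409, 0.0595, 0.0102]
orientation: [-75.6, 89.8, -161.5]
force: [-5.9, -0.6, -0.8]
opening: 0.0306
```

```bash
python3 - <<'E'
from h import *
s=snap('wrist','w4'); snap('side','s4')
o=ctrl.get_obs(); print(o['tool_pos'],o['force'],o['opening'],toplate(o['tool_pos']))
f=load('s4')['frame']; cv2.imwrite('pics/s4c.png',cv2.resize(f[150:350,200:440],None,fx=3,fy=3))
E
```

```text
[0.54090774 0.05948692 0.01009348] [-5.00710553 -0.20530078  0.75581336] 0.030697820324360053 [-0.08992196 -0.0216856   0.01009348]
```

View pics/w4.png

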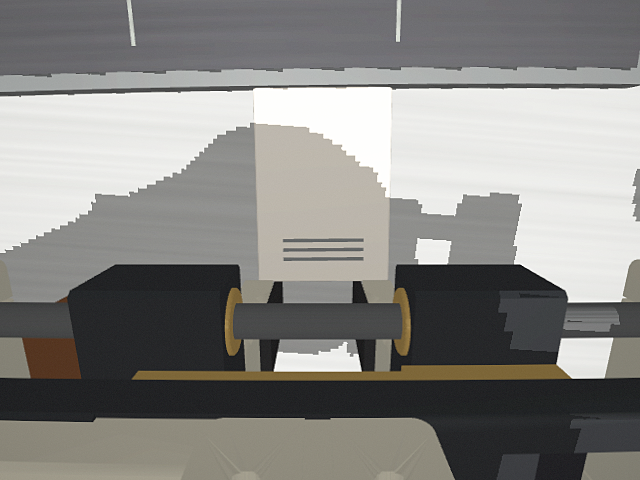

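View pics/s4c.png

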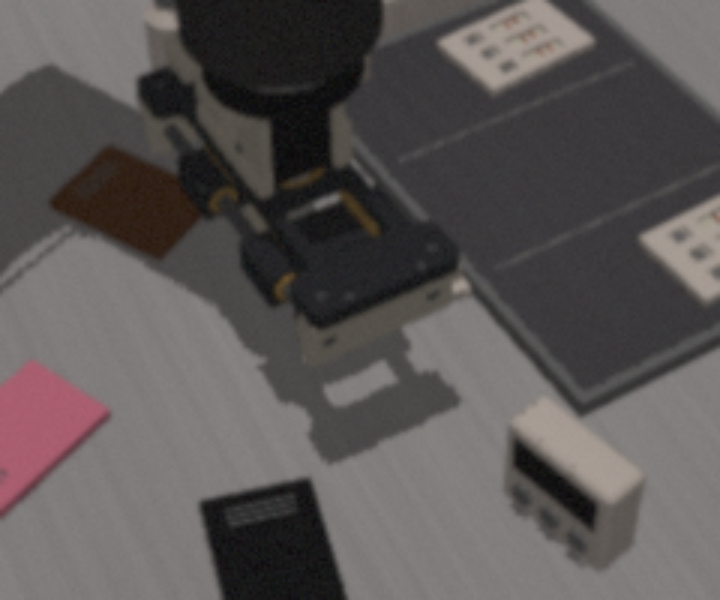

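```bash
python3 - <<'E'
from h import *
for n in('w3','w4'):
    s=load(n); print(by_depth(s,[[322,272],[322,230],[322,180],[322,130],[322,100],[450,280]]).round(4))
E
```

```text
[[0.5483 0.0569 0.0071]
 [0.5668 0.0583 0.008 ]
 [0.5873 0.0599 0.008 ]
 [0.6066 0.0614 0.0081]
 [0.6177 0.0622 0.0083]
 [0.5743 0.0327 0.0861]]
[[0.5552 0.0569 0.0156]
 [0.5732 0.0582 0.0143]
 [0.5937 0.0597 0.0118]
 [0.6136 0.0612 0.01  ]
 [0.6252 0.0621 0.0082]
 [0.5814 0.0329 0.0943]]
```

The depth confirms the near end is rising: 15.6 mm near, 8 mm far. I'll carry on along the arc.

>>> servo_tool:
  motion:
    - {"offset":[-0.004,0.0006,0],"roll":0,"claw":-0.3}
    - {"offset":[-0.004,0.0008,0],"roll":0,"claw":-0.3}
    - {"offset":[-0.004,0.001,0],"roll":0,"claw":-0.3}
    - {"offset":[-0.004,0.0012,0],"roll":0,"claw":-0.3}
    - {"offset":[-0.004,0.0015,0],"roll":0,"claw":-0.3}
    - {"offset":[0,0,0],"roll":0,"claw":-0.3}

```text
clock: 7.25
tool_pos: [0.5454, 0.0598, 0.0302]
orientation: [-78.5, 89.8, -164.4]
force: [-7.6, 0.3, 2.5]
opening: 0.0308
```

```bash
python3 - <<'E'
from h import *
s=snap('wrist','w5')
o=ctrl.get_obs(); print(o['tool_pos'],o['force'],o['opening'],toplate(o['tool_pos']))
P=by_depth(s,[[322,275],[322,230],[322,180],[322,130],[322,110]]);print(P.round(4))
E
```

```text
[0.545316   0.05978358 0.03008376] [-9.231503   -0.22167894  2.72040531] 0.030726685030887758 [-0.08550381 -0.02171258  0.03008376]
[[0.558  0.057  0.0346]
 [0.5766 0.0583 0.0292]
 [0.5972 0.0598 0.0193]
 [0.6188 0.0613 0.0127]
 [0.6276 0.0619 0.0094]]
```

View pics/w5.png

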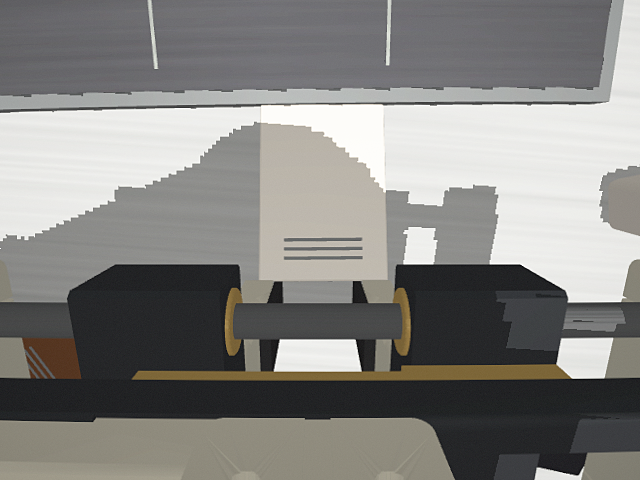

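>>> servo_tool:
  motion:
    - {"offset":[-0.004,0.0015,0],"roll":0,"claw":-0.3}
    - {"offset":[-0.004,0.0018,0],"roll":0,"claw":-0.3}
    - {"offset":[-0.004,0.0021,0],"roll":0,"claw":-0.3}
    - {"offset":[-0.004,0.0025,0],"roll":0,"claw":-0.3}
    - {"offset":[0,0,0],"roll":0,"claw":-0.3}

```text
clock: 7.92
tool_pos: [0.5538, 0.0604, 0.0466]
orientation: [-76.4, 89.8, -162.2]
force: [-8.1, -0.2, 5.1]
opening: 0.0306
```

```bash
python3 - <<'E'
from h import *
s=snap('wrist','w6')
o=ctrl.get_obs(); print(o['tool_pos'],o['force'],o['opening'],toplate(o['tool_pos']))
P=by_depth(s,[[322,275],[322,230],[322,180],[322,150],[322,130],[322,110]]);print(P.round(4))
E
```

```text
[0.55371612 0.06041269 0.04648265] [-8.74178961 -0.4074604   4.91306252] 0.030669280888809384 [-0.07708018 -0.02170038  0.04648265]
[[0.5663 0.0577 0.0505]
 [0.5835 0.0588 0.0385]
 [0.6047 0.0602 0.0241]
 [0.6185 0.0611 0.015 ]
 [0.6282 0.0618 0.01  ]
 [0.6373 0.0625 0.0135]]
```

View pics/w6.png

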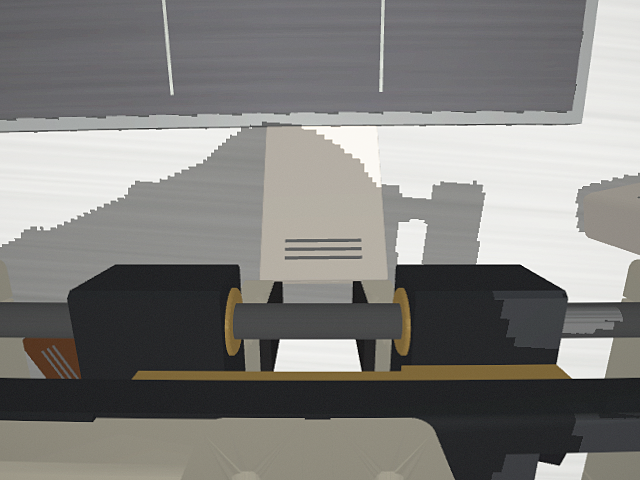

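>>> servo_tool:
  motion:
    - {"offset":[-0.0038,0.0025,0],"roll":0,"claw":-0.3}
    - {"offset":[-0.0036,0.0028,0],"roll":0,"claw":-0.3}
    - {"offset":[-0.0033,0.003,0],"roll":0,"claw":-0.3}
    - {"offset":[0,0,0],"roll":0,"claw":-0.3}

```text
clock: 8.48
tool_pos: [0.5627, 0.0612, 0.0578]
orientation: [-72.0, 89.9, -157.8]
force: [-7.8, -1.0, 6.9]
opening: 0.0305
```

```bash
python3 - <<'E'
from h import *
s=snap('wrist','w7')
o=ctrl.get_obs(); print(o['tool_pos'],o['force'],o['opening'],toplate(o['tool_pos']))
P=by_depth(s,[[322,275],[322,230],[322,200],[322,180],[322,150],[322,130]]);print(P.round(4))
E
```

```text
[0.56258649 0.06115428 0.05759958] [-7.39972007 -1.2781774   7.26346691] 0.03063336605291429 [-0.06817932 -0.02161042  0.05759958]
[[0.5751 0.0584 0.0614]
 [0.5915 0.0594 0.0449]
 [0.6038 0.0602 0.0323]
 [0.6128 0.0608 0.0245]
 [0.6274 0.0617 0.0087]
 [0.6375 0.0625 0.0134]]
```

View pics/w7.png

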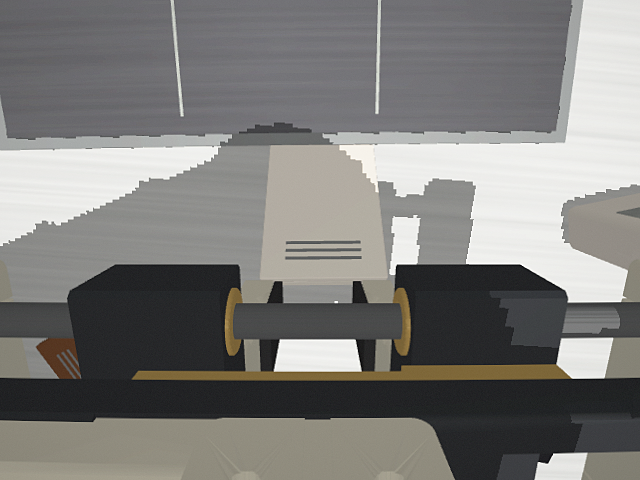

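The cassette is at 45° with its foot at the plate and the load along its axis. I'll continue to about 65°.

>>> servo_tool:
  motion:
    - {"offset":[-0.003,0.003,0],"roll":0,"claw":-0.3}
    - {"offset":[-0.0028,0.0033,0],"roll":0,"claw":-0.3}
    - {"offset":[-0.0026,0.0034,0],"roll":0,"claw":-0.3}
    - {"offset":[-0.0024,0.0036,0],"roll":0,"claw":-0.3}
    - {"offset":[-0.0022,0.0038,0],"roll":0,"claw":-0.3}
    - {"offset":[0,0,0],"roll":0,"claw":-0.3}

```text
clock: 9.28
tool_pos: [0.5817, 0.0629, 0.0717]
orientation: [88.1, 89.9, 2.3]
force: [-5.4, -0.5, 9.0]
opening: 0.0306
```

```bash
python3 - <<'E'
from h import *
s=snap('wrist','w8');snap('side','s8')
o=ctrl.get_obs(); print(o['tool_pos'],o['force'],o['opening'],toplate(o['tool_pos']))
P=by_depth(s,[[322,275],[322,230],[322,200],[322,180],[322,150],[322,130]]);print(P.round(4))
f=load('s8')['frame']; cv2.imwrite('pics/s8c.png',cv2.resize(f[150:350,200:440],None,fx=3,fy=3))
E
```

```text
[0.58138475 0.06285137 0.07152524] [-4.83497496 -1.34161016 10.39307484] 0.03065816271289808 [-0.04930725 -0.02129465  0.07152524]
[[0.5937 0.0601 0.0742]
 [0.6081 0.0609 0.0475]
 [0.6201 0.0615 0.025 ]
 [0.6295 0.062  0.0063]
 [0.6466 0.0634 0.0139]
 [0.6573 0.0642 0.0139]]
```

View pics/w8.png

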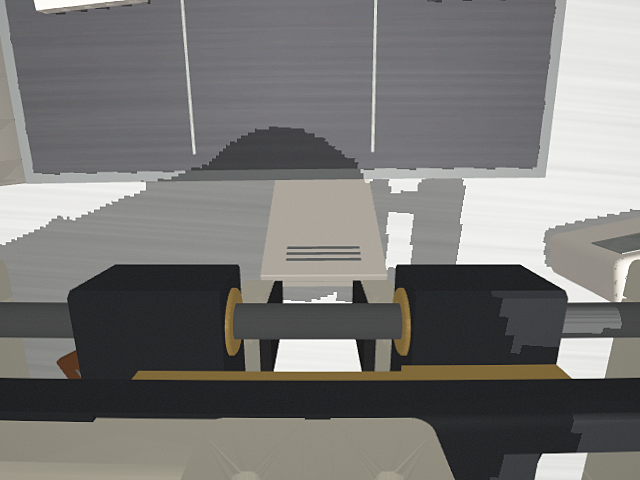

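View pics/s8c.png

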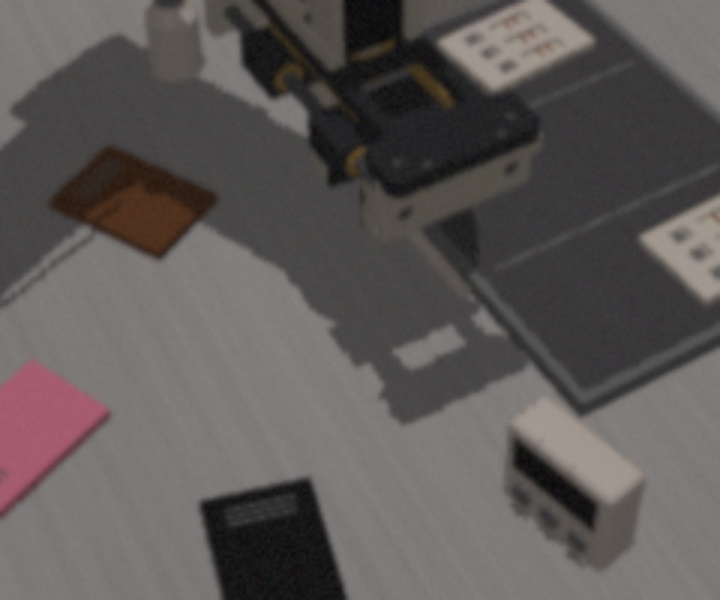

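>>> servo_tool:
  motion:
    - {"offset":[-0.0019,0.0036,0],"roll":0,"claw":-0.3}
    - {"offset":[-0.0016,0.0037,0],"roll":0,"claw":-0.3}
    - {"offset":[-0.0014,0.0037,0],"roll":0,"claw":-0.3}
    - {"offset":[-0.0012,0.0038,0],"roll":0,"claw":-0.3}
    - {"offset":[0,0,0],"roll":0,"claw":-0.3}

```text
clock: 10.0
tool_pos: [0.5974, 0.0643, 0.0778]
orientation: [94.7, 89.8, 8.9]
force: [-1.3, -0.8, 5.8]
opening: 0.0304
```

```bash
python3 - <<'E'
from h import *
s=snap('wrist','w9')
o=ctrl.get_obs(); print(o['tool_pos'],o['force'],o['opening'],toplate(o['tool_pos']))
P=by_depth(s,[[322,275],[322,265],[322,250],[322,230],[322,220],[322,210],[322,200]]);print(P.round(4))
E
```

```text
[0.59723979 0.06425883 0.07774022] [-1.96308572 -0.53146456  5.96985279] 0.03075782723713028 [-0.0333917  -0.02105215  0.07774022]
[[0.6089 0.0614 0.0791]
 [0.6118 0.0615 0.0736]
 [0.6152 0.0616 0.0599]
 [0.6208 0.0618 0.0391]
 [0.6239 0.0619 0.026 ]
 [0.6278 0.062  0.0141]
 [0.6335 0.0624 0.0125]]
```

View pics/w9.png

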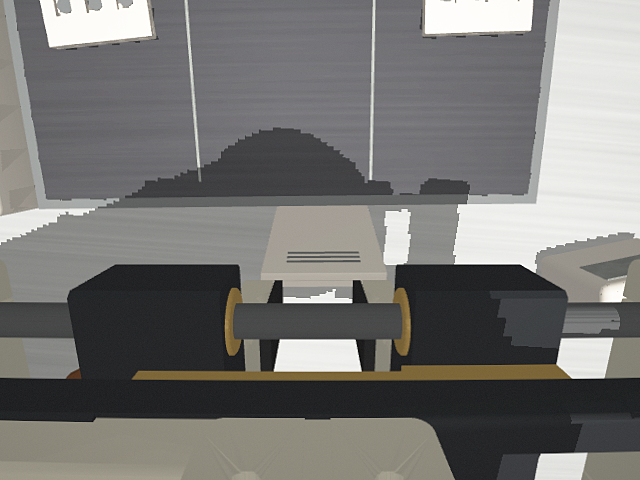

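>>> servo_tool:
  motion:
    - {"offset":[-0.0009,0.0038,0],"roll":0,"claw":-0.3}
    - {"offset":[-0.0006,0.0038,0],"roll":0,"claw":-0.3}
    - {"offset":[-0.0003,0.0038,0],"roll":0,"claw":-0.3}
    - {"offset":[0,0,0],"roll":0,"claw":-0.3}

```text
clock: 10.55
tool_pos: [0.6092, 0.0652, 0.0797]
orientation: [94.8, 89.8, 9.0]
force: [-0.9, -0.4, 6.3]
opening: 0.0307
```

```bash
python3 - <<'E'
from h import *
s=snap('wrist','w10')
o=ctrl.get_obs(); print(o['tool_pos'],o['force'],o['opening'],toplate(o['tool_pos']))
P=by_depth(s,[[322,275],[322,265],[322,255],[322,250],[322,240],[322,230],[322,220]]);print(P.round(4))
E
```

```text
[0.60906388 0.06513864 0.07972825] [ 0.59992535 -1.55289289  5.64336708] 0.03045808886696923 [-0.02153493 -0.02104068  0.07972825]
[[0.6208 0.0623 0.0813]
 [0.6231 0.0624 0.0737]
 [0.6244 0.0623 0.0614]
 [0.625  0.0623 0.0538]
 [0.6267 0.0622 0.0389]
 [0.6284 0.0621 0.0201]
 [0.6331 0.0624 0.0128]]
```

View pics/w10.png

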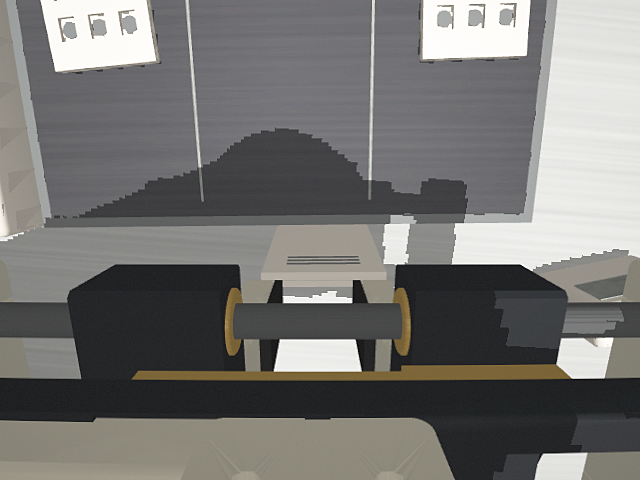

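Now at 84°. A little more drag should bring it upright, standing on its end against the plate. Then I can regrip low behind it.

>>> servo_tool:
  motion:
    - {"offset":[0,0.0035,0],"roll":0,"claw":-0.3}
    - {"offset":[0,0.0035,0],"roll":0,"claw":-0.3}
    - {"offset":[0,0.001,0],"roll":0,"claw":-0.3}
    - {"offset":[0,0,0],"roll":0,"claw":-0.3}

```text
clock: 11.1
tool_pos: [0.6173, 0.0657, 0.0801]
orientation: [93.9, 89.7, 8.1]
force: [-0.3, -1.4, 7.6]
opening: 0.0307
```

```bash
python3 - <<'E'
from h import *
s=snap('wrist','w11')
o=ctrl.get_obs(); print(o['tool_pos'],o['force'],o['opening'],toplate(o['tool_pos']))
P=by_depth(s,[[322,278],[322,275],[322,265],[322,255],[322,250],[322,240],[322,230],[322,220]]);print(P.round(4),toplate(P)[:,0].round(4))
E
```

```text
[0.61727103 0.06572757 0.08004452] [0.10226911 0.20162995 7.40094333] 0.03072104895633475 [-0.01330669 -0.02105441  0.08004452]
[[0.6273 0.0628 0.0809]
 [0.6286 0.0629 0.0807]
 [0.6305 0.0629 0.0718]
 [0.6306 0.0627 0.0544]
 [0.6303 0.0625 0.0433]
 [0.6304 0.0622 0.0201]
 [0.6352 0.0625 0.0137]
 [0.6413 0.063  0.0134]] [-0.0035 -0.0022 -0.0003 -0.0003 -0.0006 -0.0005  0.0043  0.0104]
```

View pics/w11.png

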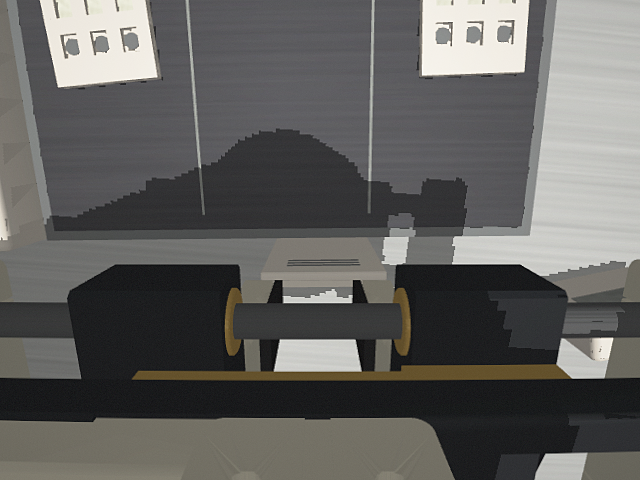

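The depth shows the back vertical and flush with the plate front, so the cassette is upright. I'll lift the fingers off and check that it stands.

>>> servo_tool:
  motion:
    - {"offset":[-0.001,0,0],"roll":0,"claw":-0.3}
    - {"offset":[-0.002,0,0],"roll":0,"claw":-0.3}
    - {"offset":[-0.004,0,0],"roll":0,"claw":-0.3}
    - {"offset":[0,0,0],"roll":0,"claw":-0.3}

```text
clock: 11.65
tool_pos: [0.6151, 0.0655, 0.0855]
orientation: [105.2, 90.0, 19.3]
force: [-0.3, -0.2, -0.6]
opening: 0.0309
```

```bash
python3 - <<'E'
from h import *
s=snap('wrist','w12')
o=ctrl.get_obs(); print(o['tool_pos'],o['force'],o['opening'],toplate(o['tool_pos']))
E
```

```text
[0.6149269  0.06547076 0.08525842] [ 0.02136187 -0.45178754  0.2517131 ] 0.030644610666525424 [-0.01566333 -0.02113886  0.08525842]
```

View pics/w12.png

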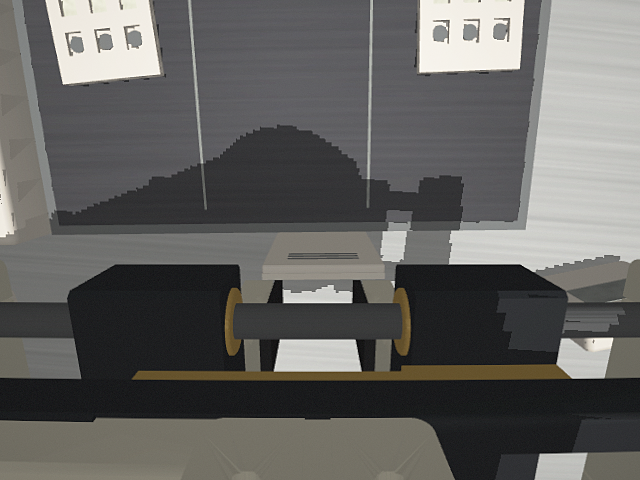

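```bash
python3 - <<'E'
from h import *
s=load('w12')
P=by_depth(s,[[322,278],[322,272],[322,265],[322,255],[322,250],[322,240],[322,235]]);print(np.c_[P,toplate(P)[:,0]].round(4))
E
```

```text
[[ 6.233e-01  6.230e-02  8.110e-02 -7.500e-03]
 [ 6.259e-01  6.250e-02  8.020e-02 -4.900e-03]
 [ 6.296e-01  6.280e-02  8.130e-02 -1.300e-03]
 [ 6.302e-01  6.260e-02  6.680e-02 -6.000e-04]
 [ 6.297e-01  6.250e-02  5.550e-02 -1.100e-03]
 [ 6.303e-01  6.220e-02  3.540e-02 -5.000e-04]
 [ 6.302e-01  6.200e-02  2.170e-02 -7.000e-04]]
```

It stands free at 90°. I'll back off, go down behind the face, then push it over.

>>> servo_tool:
  motion:
    - {"offset":[-0.003,0,0],"roll":0,"claw":-0.3}
    - {"offset":[0,-0.008,0],"roll":0,"claw":-0.3}
    - {"offset":[0,-0.008,0],"roll":0,"claw":-0.3}
    - {"offset":[0.01,0,0],"roll":0,"claw":-0.3}
    - {"offset":[0.015,0,0],"roll":0,"claw":-0.3}
    - {"offset":[0.011,0,0],"roll":0,"claw":-0.3}
    - {"offset":[0,0,0],"roll":0,"claw":-0.3}

```text
clock: 12.58
tool_pos: [0.598, 0.0638, 0.0504]
orientation: [-71.5, 89.8, -157.4]
force: [-0.3, 0.4, 0.7]
opening: 0.031
```

```bash
python3 - <<'E'
from h import *
s=snap('wrist','w13')
o=ctrl.get_obs(); print(o['tool_pos'],o['force'],o['opening'],toplate(o['tool_pos']))
E
```

```text
[0.59858722 0.06397774 0.05124284] [ 0.1684164   0.17103962 -0.22222467] 0.030440985281147317 [-0.03206849 -0.02143118  0.05124284]
```

View pics/w13.png

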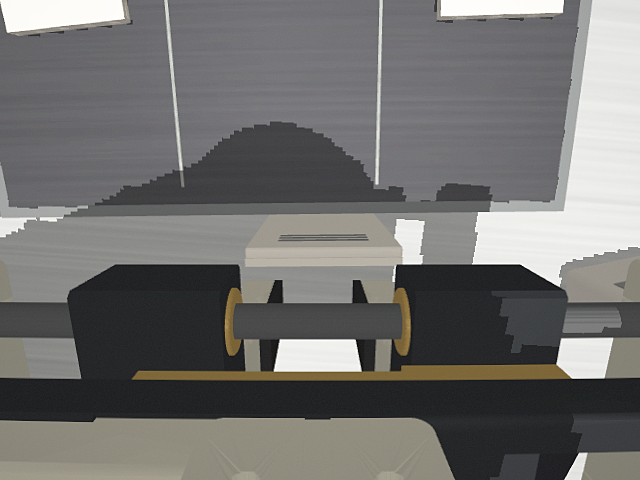

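It still stands (top end at rows 248–265) with the fingers behind the face. Pushing forward now.

>>> servo_tool:
  motion:
    - {"offset":[0,0.006,0],"roll":0,"claw":-0.3}
    - {"offset":[0,0.006,0],"roll":0,"claw":-0.3}
    - {"offset":[0,0.003,0],"roll":0,"claw":-0.3}
    - {"offset":[0,0.002,0],"roll":0,"claw":-0.3}
    - {"offset":[0,0.002,0],"roll":0,"claw":-0.3}
    - {"offset":[0,0.002,0],"roll":0,"claw":-0.3}
    - {"offset":[0,0.002,0],"roll":0,"claw":-0.3}
    - {"offset":[0,0.002,0],"roll":0,"claw":-0.3}
    - {"offset":[0,0,0],"roll":0,"claw":-0.3}
    - {"offset":[0,0,0],"roll":0,"claw":-0.3}

```text
clock: 13.88
tool_pos: [0.6237, 0.066, 0.0521]
orientation: [-75.1, 90.0, -160.9]
force: [0.4, -0.2, -0.3]
opening: 0.0307
```

```bash
python3 - <<'E'
from h import *
s=snap('wrist','w14');snap('top','t14')
o=ctrl.get_obs(); print(o['tool_pos'],o['force'],o['opening'],toplate(o['tool_pos']))
E
```

```text
[0.62372902 0.06599993 0.05215026] [ 0.04630169 -0.03882794 -0.25216966] 0.030517493471241674 [-0.0068461  -0.02125576  0.05215026]
```

View pics/w14.png

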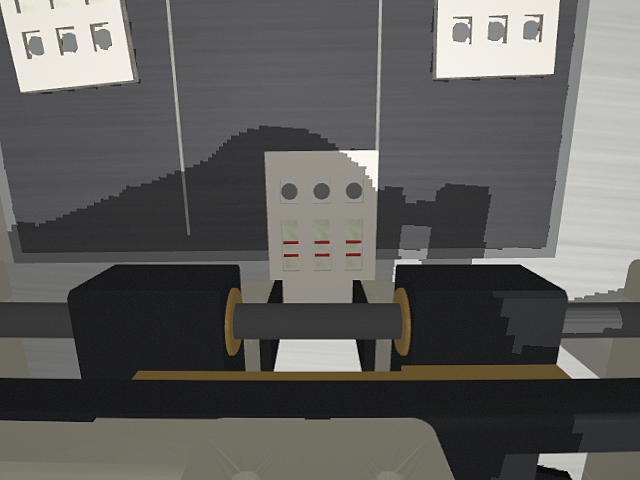

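It flipped face up (wells and red lines visible), with its upper end at row 150. I'll measure the overhang next.

```bash
python3 - <<'E'
from h import *
s=load('w14')
P=by_depth(s,[[322,158],[322,172],[322,205],[300,212],[322,275],[322,290],[322,300]]);print(np.c_[P,toplate(P)[:,:2]].round(4))
print(toplate(at_z(s,[[265,151],[378,151],[271,270],[374,270]],0.019)))
t=load('t14');cv2.imwrite('pics/t14c.png',cv2.resize(t['frame'][150:300,220:420],None,fx=4,fy=4))
E
```

```text
[[ 0.6847  0.0665  0.0213  0.054  -0.0253]
 [ 0.6779  0.0659  0.0197  0.0472 -0.0253]
 [ 0.6615  0.0647  0.0208  0.0308 -0.0253]
 [ 0.6572  0.0756  0.0213  0.0273 -0.0142]
 [ 0.6244  0.0619  0.0212 -0.0064 -0.0254]
 [ 0.6153  0.0612  0.0194 -0.0156 -0.0255]
 [ 0.6097  0.0607  0.0196 -0.0213 -0.0255]]
[[ 0.05741133  0.00292957  0.019     ]
 [ 0.05739373 -0.05301009  0.019     ]
 [-0.00434654  0.00179244  0.019     ]
 [-0.00438831 -0.0532232   0.019     ]]
```

View pics/t14c.png

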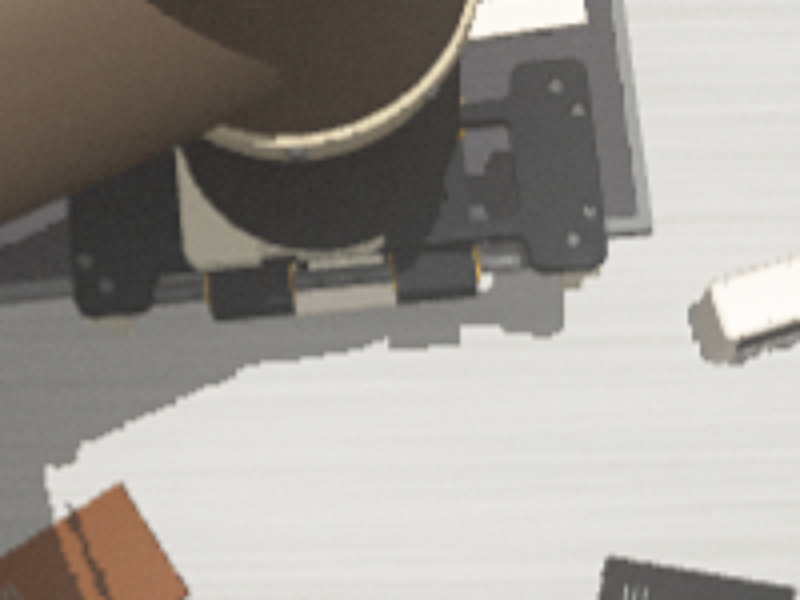

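The cassette lies flat but overhangs the front by about 23 mm. I'll go back, then down in front, and push at z≈15.5 mm.

>>> servo_tool:
  motion:
    - {"offset":[0,-0.015,0],"roll":0,"claw":-0.3}
    - {"offset":[0,-0.015,0],"roll":0,"claw":-0.3}
    - {"offset":[0,-0.014,0],"roll":0,"claw":-0.3}
    - {"offset":[0,0,0],"roll":0,"claw":-0.3}
    - {"offset":[0.015,0,0],"roll":0,"claw":-0.3}
    - {"offset":[0.015,0,0],"roll":0,"claw":-0.3}
    - {"offset":[0.0055,0,0],"roll":0,"claw":-0.3}
    - {"offset":[0,0,0],"roll":0,"claw":-0.3}

```text
clock: 14.98
tool_pos: [0.5796, 0.0625, 0.0155]
orientation: [-68.3, 89.9, -154.2]
force: [0.9, 0.1, 0.4]
opening: 0.0306
```

```bash
python3 - <<'E'
from h import *
s=snap('wrist','w15')
o=ctrl.get_obs(); print(o['tool_pos'],o['force'],o['opening'],toplate(o['tool_pos']))
E
```

```text
[0.57994809 0.06269474 0.01613707] [-0.73253031 -0.37560914 -0.40711529] 0.030569452300522756 [-0.05075152 -0.02134564  0.01613707]
```

View pics/w15.png

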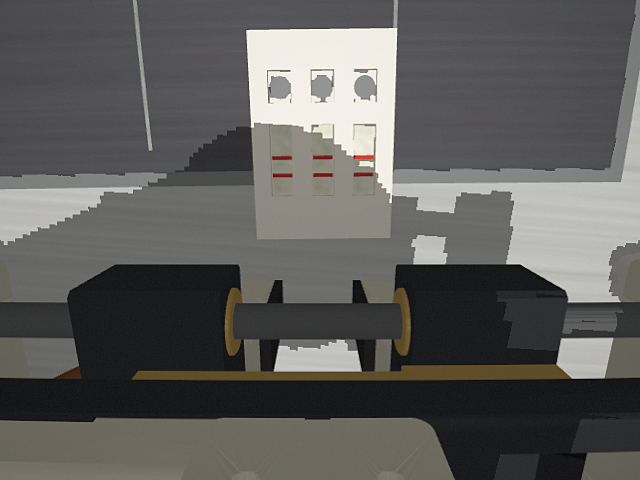

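The whole cassette is ahead of the fingers, with its front end at row 238. Pushing it on about 53 mm.

>>> servo_tool:
  motion:
    - {"offset":[0.001,0.006,0],"roll":0,"claw":-0.3}
    - {"offset":[0,0.006,0],"roll":0,"claw":-0.3}
    - {"offset":[0,0.005,0],"roll":0,"claw":-0.3}
    - {"offset":[0,0.004,0],"roll":0,"claw":-0.3}
    - {"offset":[0,0.004,0],"roll":0,"claw":-0.3}
    - {"offset":[0,0.004,0],"roll":0,"claw":-0.3}
    - {"offset":[0,0.004,0],"roll":0,"claw":-0.3}
    - {"offset":[0,0.004,0],"roll":0,"claw":-0.3}
    - {"offset":[0,0.004,0],"roll":0,"claw":-0.3}
    - {"offset":[0,0.004,0],"roll":0,"claw":-0.3}
    - {"offset":[0,0.004,0],"roll":0,"claw":-0.3}
    - {"offset":[0,0.004,0],"roll":0,"claw":-0.3}

```text
clock: 16.52
tool_pos: [0.6331, 0.0667, 0.0157]
orientation: [48.2, 90.0, -37.6]
force: [-0.9, 0.8, 1.3]
opening: 0.0307
```

>>> servo_tool:
  motion:
    - {"offset":[0,0,0],"roll":0,"claw":-0.3}
    - {"offset":[0,-0.01,0],"roll":0,"claw":-0.3}
    - {"offset":[0,-0.015,0],"roll":0,"claw":-0.3}
    - {"offset":[0,-0.015,0],"roll":0,"claw":-0.3}
    - {"offset":[0,0,0],"roll":0,"claw":-0.3}

```text
clock: 17.15
tool_pos: [0.5913, 0.0636, 0.016]
orientation: [-94.7, 90.0, 179.5]
force: [0.6, 0.2, -0.2]
opening: 0.0307
```

```bash
python3 - <<'E'
from h import *
s=snap('wrist','w16')
o=ctrl.get_obs(); print(o['tool_pos'],o['force'],o['opening'],toplate(o['tool_pos']))
E
```

```text
[0.59234119 0.06385455 0.01613739] [ 0.27736672 -0.15724754 -0.83722162] 0.030464434563993687 [-0.03830676 -0.02109659  0.01613739]
```

View pics/w16.png

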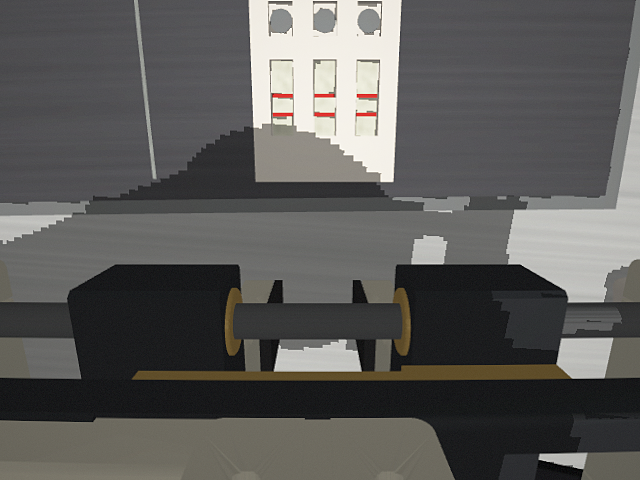

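The front end is at row 182 and the plate's front edge at rows 198–212, so the cassette is inside. I'll withdraw up and back, then check all around.

>>> servo_tool:
  motion:
    - {"offset":[-0.04,-0.02,0],"roll":0,"claw":-0.3}
    - {"offset":[-0.05,-0.03,0],"roll":0,"claw":-0.3}
    - {"offset":[-0.05,-0.03,0],"roll":0,"claw":-0.3}
    - {"offset":[-0.05,0,0.03],"roll":0,"claw":-0.3}
    - {"offset":[0,0,0.05],"roll":0,"claw":-0.3}
    - {"offset":[0,0,0.05],"roll":0,"claw":-0.3}
    - {"offset":[0,0,0.05],"roll":0,"claw":-0.3}
    - {"offset":[0,0,0.05],"roll":0,"claw":-0.3}
    - {"offset":[0,0,0],"roll":0,"claw":-0.3}
    - {"offset":[0,0,0],"roll":0,"claw":-0.3}

```text
clock: 18.45
tool_pos: [0.5298, -0.1715, 0.2056]
orientation: [170.4, 90.0, 84.5]
force: [0.1, -0.3, 0.3]
opening: 0.0305
```

```bash
python3 - <<'E'
from h import *
s=snap('top','t17'); a=load('top0')
d=cv2.absdiff(s['frame'],a['frame']); 
cv2.imwrite('pics/t17c.png',cv2.resize(s['frame'][90:300,150:450],None,fx=2.66,fy=2.66,interpolation=cv2.INTER_CUBIC))
o=ctrl.get_obs(); print(o['tool_pos'],o['clock'])
def box(s,r):
    x0,y0,x1,y1=r; f=s['frame']; m=np.zeros(f.shape[:2],np.uint8); m[y0:y1,x0:x1]=f[y0:y1,x0:x1].min(2)>130
    c,_=cv2.findContours(m,0,2); c=max(c,key=cv2.contourArea); return cv2.minAreaRect(c)
for n,r in dict(a=(211,122,255,178),b=(325,108,362,163),tim=(390,205,445,245)).items(): print(n,box(a,r),box(s,r))
r=box(s,(270,150,335,212)); P=at_z(s,cv2.boxPoints(r),0.019); print(r,toplate(P).round(4))
print(by_depth(s,[[174,252],[416,220]]))
E
```

```text
[ 0.52984842 -0.17098055  0.20568876] 18.5
a ((232.3065643310547, 149.29095458984375), (43.88186264038086, 32.50654602050781), 80.90972137451172) ((223.0, 150.5), (47.0, 18.0), 90.0)Traceback (most recent call last):
  File "<stdin>", line 9, in <module>
  File "<stdin>", line 8, in box
ValueError: max() iterable argument is empty
```

View pics/t17c.png

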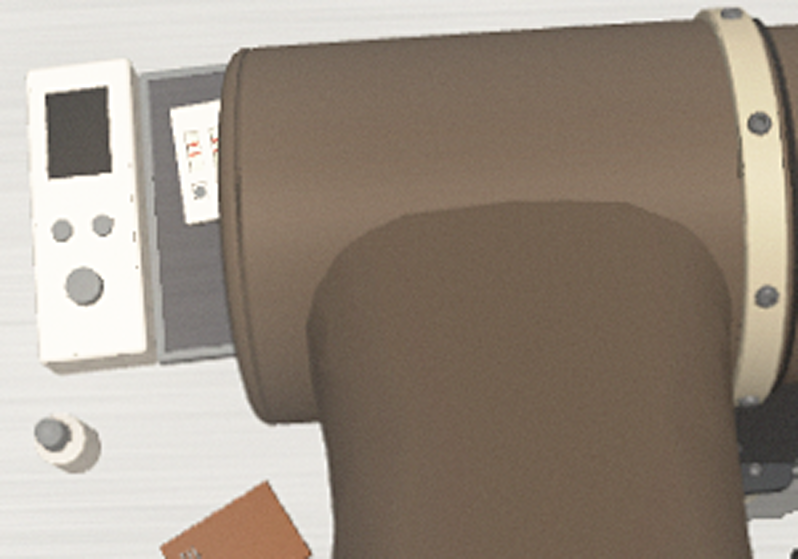

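The arm hides the plate from above, so I'll swing to the other side as at the start.

>>> servo_tool:
  motion:
    - {"offset":[0,0,-0.055],"roll":0,"claw":-0.3}
    - {"offset":[0,0,-0.055],"roll":0,"claw":-0.3}
    - {"offset":[0,0,-0.055],"roll":0,"claw":-0.3}
    - {"offset":[0,0,-0.055],"roll":0,"claw":-0.3}
    - {"offset":[0,0,-0.055],"roll":0,"claw":-0.3}
    - {"offset":[0,-0.015,-0.055],"roll":0,"claw":-0.3}
    - {"offset":[0,-0.015,-0.055],"roll":0,"claw":-0.3}
    - {"offset":[0,-0.02,-0.055],"roll":0,"claw":-0.3}
    - {"offset":[0,-0.02,-0.055],"roll":0,"claw":-0.3}
    - {"offset":[0,-0.03,-0.05],"roll":0,"claw":-0.3}
    - {"offset":[0,-0.03,-0.05],"roll":0,"claw":-0.3}
    - {"offset":[0,-0.03,-0.05],"roll":0,"claw":-0.3}

```text
clock: 20.0
tool_pos: [0.3207, 0.4625, 0.2062]
orientation: [157.6, 89.9, 71.9]
force: [1.6, 0.9, 0.1]
opening: 0.0305
```

>>> servo_tool:
  motion:
    - {"offset":[0,-0.03,-0.03],"roll":0,"claw":-0.3}
    - {"offset":[0,0,0],"roll":0,"claw":-0.3}
    - {"offset":[0,0,0],"roll":0,"claw":-0.3}

```text
clock: 20.38
tool_pos: [0.2902, 0.4883, 0.2057]
orientation: [-74.3, 90.0, -160.1]
force: [0.4, 1.0, 0.0]
opening: 0.0304
```

```bash
cat > c.py <<'E'
from h import *
s=snap('top','t18'); a=load('top0'); snap('side','s18')
cv2.imwrite('pics/t18c.png',cv2.resize(s['frame'][90:300,150:450],None,fx=2.66,fy=2.66,interpolation=cv2.INTER_CUBIC))
o=ctrl.get_obs(); print(o['tool_pos'],o['clock'])
def box(s,r):
    x0,y0,x1,y1=r; f=s['frame']; m=np.zeros(f.shape[:2],np.uint8); m[y0:y1,x0:x1]=f[y0:y1,x0:x1].min(2)>130
    c,_=cv2.findContours(m,0,2); c=max(c,key=cv2.contourArea); return cv2.minAreaRect(c)
for n,r in dict(a=(211,122,255,178),b=(325,108,362,163)).items(): print(n,box(a,r),box(s,r))
r=box(s,(270,150,335,212)); P=at_z(s,cv2.boxPoints(r),0.019); print(r,toplate(P).round(4))
print(by_depth(s,[[174,252],[416,220]]))
E
python3 c.py
```

```text
[0.29128227 0.48767946 0.20583875] 20.475
a ((232.3065643310547, 149.29095458984375), (43.88186264038086, 32.50654602050781), 80.90972137451172) ((232.2890625, 149.29208374023438), (43.85260772705078, 32.515262603759766), 80.83765411376953)
b ((346.5999755859375, 135.6999969482422), (43.69919967651367, 31.819807052612305), 81.8698959350586) ((346.6543273925781, 135.7213134765625), (43.85001754760742, 31.783418655395508), 81.67434692382812)
((305.2722473144531, 183.7227783203125), (45.274192810058594, 33.03523635864258), 84.2894058227539) [[ 0.0943  0.0056  0.019 ]
 [ 0.0944 -0.0514  0.019 ]
 [ 0.0137 -0.0515  0.019 ]
 [ 0.0135  0.0046  0.019 ]]
[[ 0.56410674  0.28188489  0.05836559]
 [ 0.60569614 -0.11037318  0.06327436]]
```

View pics/t18c.png

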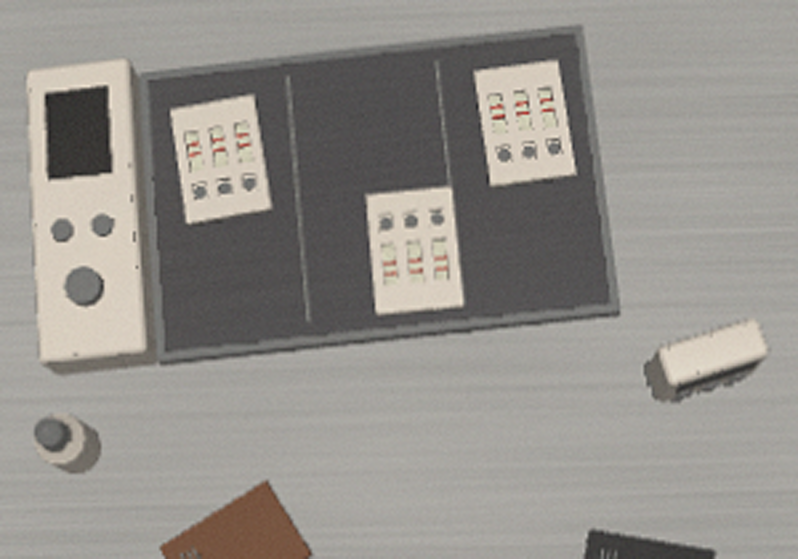

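View pics/s18.png

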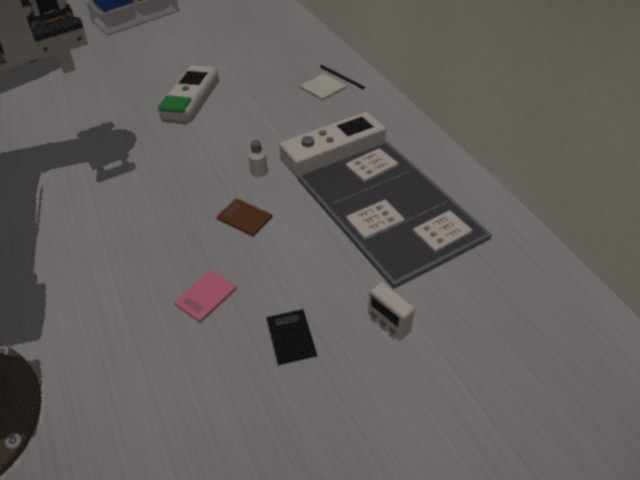

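Both views show the cassette face up and wholly on the plate, and everything else where it was. Handing in.

```bash
python3 -c "
from plant import ctrl
print(ctrl.close_job())"
```

```text
the job is handed in; nothing more can be done
None
```

The cassette now lies face up and wholly on the plate, and I handed the job in at about 20.5 s of the 61 s allowed. `close_job` reports no verdict.

**What I did:**
- I pushed the cassette end-on against the plate's front edge with two half-open fingertips and tipped it up along an arc until it stood upright on its far end.
- With it standing free, I moved the fingers behind its face and pushed it over onto the plate.
- I then pushed it about 36 mm further, until it was clear of the front edge.

**Last checks:**
- **Tip-up:** the wrist camera's depth readings showed the cassette tilted from 45° to 90° with its foot at the plate's front edge for several seconds.
- **Final position:** both front corners are about 13.5 mm behind the plate's front edge, and its centre is about 23 mm to the right of the plate's middle. Its right side is right by the marked lane line.
- **Flatness:** I last measured this just after the flip, when it was flat to within depth noise. Heights read 1–2 mm above the true value, as they did for known heights.
- **Other objects:** the two cassettes on the plate moved less than 0.1 pixel in the top view. The bottle and timer read within 1 mm of their start in x and y; their depth heights read about 3 mm lower and higher, which I take as sensor noise. The look-alikes look untouched.
- **Robot:** the arm was clear of everything at hand-in. The highest force I read at the end of a move or on a check was about 11 N.

One check failed: the first overhead look after withdrawing was blocked by the arm, so I swung the arm aside and repeated it.

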